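# Set the farmstead models on their foundations

### The arm

A 6-joint arm with a two-finger parallel gripper is mounted at the origin on a cart in front of the work surface, level with it; the furniture and walls round the work are solid. World frame = base frame: x ahead of the robot, y to its left, z up, the work surface at z = 0. Lengths are in m, angles in rad, forces in N, time in s.
With the tool pointing down it reaches from about 0.375 to 0.9 m from the base axis. Payload 3.1 kg.
Tool frame: the origin (TCP) lies midway between the tips of the shut fingers; the grasp point (between the pads) lies arm.hold_point_z behind it (arm.hold_point_z is the distance from the TCP to the grasp point, in m); z points along the fingers, y is the direction in which the jaws open and shut (so a half turn about z gives the same grasp; the last joint's range is limited). The gripper opens to 85 mm and grips with 20 to 120 N. Pads are 22 mm wide; open, the fingers measure 114 mm over their backs; the gripper's body (76 mm by 85 mm) begins 54 mm behind the grasp point. The pads swing forward as they close: fully open they stand 13 mm farther back than shut.
Start: joints at [-1.454, 0.527, 1.433, -0, 1.181, -0.178], TCP at [0.182, -0.598, 0.231] pointing down, gripper open.
Joint ranges: [-3.08, 3.08], [-0.75, 2.2], [0.22, 2.44], [-1.43, 4.57], [0, 2.65], [-2.85, 2.85]. Speed limits (rad/s): [2.79, 2.79, 3.14, 3.14, 3.14, 3.14].

### API

Orientations are given as a unit quaternion [x, y, z, w].
In Python, from station import arm, cams, job, spotter, get_t, get_qpos, get_qvel, get_joint_efforts, get_eef_pos, get_orientation, get_force, get_ft_torque, get_gripper_width gives the robot as it stands. Calls block until the motion is done:
- arm.goto(position, orientation): joint-space move of the TCP to a pose.
- arm.move_linear(position, ori=None, rate=0.15, contact_N=None): straight line of the TCP; ori=None keeps the orientation; rate is the mean speed in m/s. With contact_N (N) it stops when the force on the tool has changed by that much, and returns True; else False.
- arm.set_joints(angles): joint-space move.
- arm.gripper_to(opening): finger opening in m; the grip force is fixed at half the most; returns when the fingers have stopped.
- arm.wait(seconds).
- arm.ik(position, orientation): joint angles nearest the present ones, or None.
- cams.get_image(name): name is "side" or "top"; returns a dict with "color" (384x512x3 uint8, red, green, blue), "vfov" (degrees; the focal length in pixels is half the picture's height over the tangent of half this angle, whatever the lens; pixels are square), "cx", "cy" (the principal point, pixels), "distortion" ([k1, k2, p1, p2, k3] as OpenCV has them; the pictures are not rectified), "view" (4x4, takes a point from world to camera coordinates). Camera axes: x right, y down, z forward; pixel columns grow to the right and rows downward; lengths in m; the calibration is good to about 2 mm. A picture is of the moment at which its call begins. There is no depth.
A pose or a line that the arm cannot do raises arm.Unreachable and nothing moves.
- job.finish_job(): hands the job in, once; it reports no verdict.
Trained networks look in the newest picture that a camera, given by its name, has taken for a name from the list of things; names that differ only in an ending like _2 or _b are one class to them, and where a whole thing is asked for, a point or a joint stands for the part that bears it (a point fixed in the world has none). Each returns a list of dicts, best first, with "p" (0 to 1); they miss things now and then, are a little off and sometimes report something else, mostly with a low value. They report only what shows in the picture. A call takes as long as a camera call. They do not tell look-alikes from the thing itself.
- spotter.find_in(target, camera): "uv" ([column, row] in pixels, amid what is visible of it).
- spotter.landmark_of(target, camera): "uv" ([column, row] in pixels: a listed point, or the origin of a listed thing).
Readings, each from a call of its own:
- get_t(): time.
- get_qpos(): joint angles.
- get_qvel(): joint speeds.
- get_joint_efforts(): joint torques, N m.
- get_eef_pos(): TCP position.
- get_orientation(): TCP orientation.
- get_force(): force on the tool from outside, world axes, zero at the start.
- get_ft_torque(): the same for the moment, N m.
- get_gripper_width(): finger opening in m.
Only numpy, scipy, OpenCV 4.12 (cv2) and the standard library are available. Lean on these libraries where they do the work, as an engineer would, in place of code of your own. Each camera call takes 0.05 s, during which the arm holds its last target. There are 200 camera calls.

### The job

Set up the little farmstead on the open grass at the front of the model railway, this side of the track: lift the blue-roofed cottage, the red tool shed, the round water tank and the maroon car each onto the grey pad made for its outline, and leave it standing upright in the middle of that pad, its sides parallel to the pad's (either way round; for the round tank any way). Leave the small pine and the paint jar where they stand.

Things in the scene. Friction and masses are not known exactly. Their poses are not given: they have to be found in the camera images.
- cottage: Loose model cottage with a blue roof, 57 x 90 mm over the eaves, 55 mm high to the chimney (ridge 46 mm), 24 to 42 g. Solid; the closing fingers meet the long sides at the eaves or walls, 45 to 57 mm apart. Origin: centre of its underside. Its x axis is the short way, y the long way, z up; it may be turned half round. (Another like it stands far off inside the track: scenery.)
- shed: Loose red model tool shed with a grey-brown roof, 46 x 58 mm, 38 mm high, 16 to 28 g. Solid; can be taken across its 46 mm width. Origin: centre of its underside. Its x axis is the short way, y the long way, z up; it may be turned half round. (Another like it stands far off inside the track: scenery.)
- car: Loose die-cast model car, dark maroon saloon, 27 mm wide, 69 mm long, 24 mm high, 24 to 42 g; the body below 15 mm is 26 mm wide, the cabin above it 20 mm wide. Take it across the doors. Origin: centre of its underside. Its x axis is the short way, y the long way, z up; it may be turned half round. (Other cars stand inside the track: scenery.)
- tank: Loose model water tank, a round wooden tub of 48 mm diameter with thin dark hoops and a shallow conical dark roof of 53 mm diameter from 46 mm up, 61 mm high overall, 48 to 84 g. Can be taken across the tub below the roof. Origin: centre of its underside, z up; which way it is turned does not matter.
- cottage_pad: Fixed, flat bare grey concrete slab, 4 mm thick, rectangular, 73 x 106 mm (the largest pad), for the cottage: 8 mm to spare all round. A fine darker line marks where the building stands. Origin: centre of its underside, on the layout surface; its top is 4 mm above it. x is its short way, y its long way.
- shed_pad: Fixed, flat bare grey concrete slab, 4 mm thick, rectangular, 62 x 74 mm (nearly square), for the shed: 8 mm to spare all round. A fine darker line marks where the building stands. Origin: centre of its underside, on the layout surface; its top is 4 mm above it. x is its short way, y its long way.
- car_pad: Fixed, flat bare grey concrete slab, 4 mm thick, a narrow strip 42 x 85 mm with two darker wheel tracks along it, where the car parks: 8 mm to spare all round. Origin: centre of its underside, on the layout surface; its top is 4 mm above it. x is its short way, y its long way (along the tracks).
- tank_pad: Fixed, flat bare grey concrete slab, 4 mm thick, round, 64 mm diameter, with a fine darker circle, for the round tank: 8 mm to spare all round. Origin: centre of its underside, on the layout surface; its top is 4 mm above it. 
- pine: Bystander: a small loose dark green model pine, 37 mm wide, 46 mm high, standing among the plots. Leave it alone. Origin: centre of its underside.
- jar: Bystander: a loose hobby paint jar, dark body and white lid, 30 mm diameter, 36 mm high, standing among the plots. Leave it alone. Origin: centre of its underside.
Things that resemble listed ones, but are neither listed nor needed, are in the scene too. What is shaped like the shed but green or purple is not meant. Leave any purple look-alike of the tank alone.

How it is judged:
By the outcome, as a careful person would: the job done as asked, in the order asked, and still so for the second after the job is handed in, with the robot touching nothing.
It also fails if it takes over 104 s, if anything falls off the work surface, if the arm or the gripper's body presses on something with over 40 N, if the wrist force passes 120 N, or if a joint passes its speed limit or range.

## Working session

There is one attempt and no reset: what is moved stays moved. The work goes in short steps, each a Python script; the robot and the scene stay as the last script left them, time stands still between calls to the robot, and variables do not carry over. Pictures are saved under pics/ and viewed, about 12 in all and at most 16, crops included, and the job is handed in when it is done.

```bash
ls; mkdir -p pics; python3 - <<'E'
from station import *
import cv2,numpy as np
print(get_t(),arm.hold_point_z,get_orientation(),get_gripper_width())
for c in ["side","top"]:
    d=cams.get_image(c); cv2.imwrite(f"pics/{c}0.png",d["color"][:,:,::-1])
    print(c,d["vfov"],d["cx"],d["cy"],d["distortion"],np.round(d["view"],4).tolist())
    for n in "cottage shed car tank cottage_pad shed_pad car_pad tank_pad pine jar".split():
        print(n,[(np.round(r["uv"],1).tolist(),round(r["p"],2)) for r in spotter.landmark_of(n,c)][:5])
print(get_t())
E
```

```text
pics
0.0 0.0187 [ 9.89082758e-01  1.47357087e-01  2.56480913e-05 -1.08902673e-03] 0.08529287028211648
side 42.127924290640465 254.2782372779296 189.71098577667144 [0.00882831 0.         0.         0.         0.        ] [[-0.9825, -0.1858, 0.0156, 0.427], [-0.1618, 0.8079, -0.5667, 0.1875], [0.0926, -0.5593, -0.8238, 1.2317], [0.0, 0.0, 0.0, 1.0]]
cottage []
shed [([261.2, 186.5], 0.91), ([229.8, 98.1], 0.79), ([281.5, 212.1], 0.59), ([223.7, 178.6], 0.28)]
car [([196.9, 286.0], 0.75), ([209.8, 233.4], 0.17)]
tank [([270.9, 328.8], 0.92), ([281.8, 282.2], 0.73), ([236.4, 292.8], 0.59)]
cottage_pad [([274.1, 147.3], 0.93)]
shed_pad [([207.7, 231.1], 0.78), ([259.0, 187.1], 0.4)]
car_pad [([234.5, 130.6], 0.86)]
tank_pad [([224.2, 177.4], 0.88), ([237.7, 291.6], 0.19)]
pine [([222.7, 257.3], 0.53)]
jar [([236.3, 206.7], 0.64)]
top 47.989793286199244 258.4680188367249 197.0275634232621 [0.01134266 0.         0.         0.         0.        ] [[0.0099, -0.9998, 0.0185, -0.1351], [-0.9981, -0.011, -0.0609, 0.4657], [0.0611, -0.0178, -0.998, 1.2069], [0.0, 0.0, 0.0, 1.0]]
cottage [([208.3, 201.7], 0.92)]
shed [([240.8, 233.1], 0.82), ([373.6, 156.4], 0.78), ([265.7, 204.4], 0.75)]
car [([156.4, 169.0], 0.51)]
tank [([131.5, 239.6], 0.77), ([153.5, 203.5], 0.75), ([172.0, 235.0], 0.65)]
cottage_pad []
shed_pad []
car_pad [([326.0, 167.4], 0.59)]
tank_pad [([266.7, 165.8], 0.79), ([154.1, 203.9], 0.65)]
pine [([186.7, 183.7], 0.62)]
jar [([238.4, 186.9], 0.54)]
1.1
```

```bash
python3 - <<'E'
import cv2
a=cv2.imread("pics/top0.png")[100:290,90:360]; cv2.imwrite("pics/t1.png",cv2.resize(a,None,fx=2.9,fy=2.9,interpolation=3))
a=cv2.imread("pics/side0.png")[80:360,140:350]; cv2.imwrite("pics/s1.png",cv2.resize(a,None,fx=2.1,fy=2.1,interpolation=3))
E
```

```text
(no output)
```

View pics/top0.png

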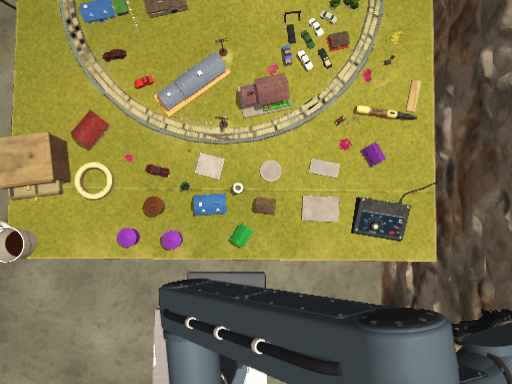

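View pics/t1.png

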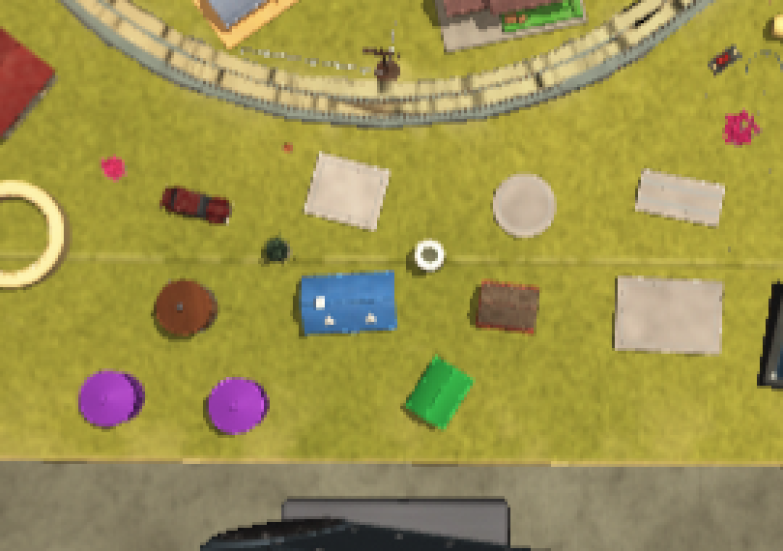

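View pics/s1.png

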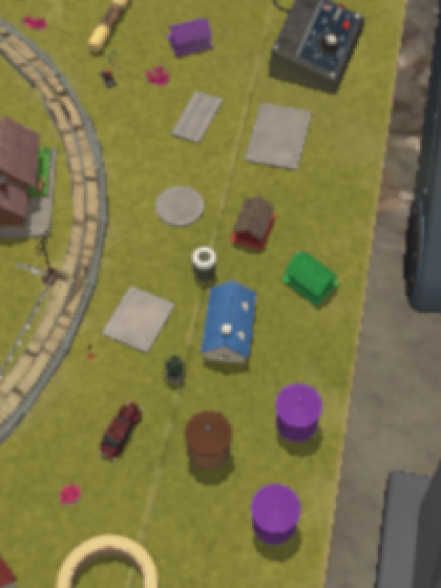

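Top view, by pixel: blue-roofed cottage (208,205), red-walled shed (264,205), wooden tank (153,206), maroon car (157,170). The pads are cottage (321,209), shed (209,166), car (324,168) and tank (271,171). The pine is at (185,187) and the jar at (238,188).

Look-alikes:
- **Tank:** the purple ones at (127,238) and (172,240) are excluded, and the brown one fits.
- **Shed:** the green one at (241,235) and the purple one at (374,154) are excluded. The red one at (339,40) is inside the track, so it is scenery.
- **Car and cottage:** the others are inside the track, so they are scenery too.

The enlarged crops confirm these choices. Next I'll measure the poses.

```bash
cat > vis.py <<'E'
from station import *
import cv2,numpy as np
def K(d):
    f=d["color"].shape[0]/2/np.tan(np.radians(d["vfov"]/2)); return np.array([[f,0,d["cx"]],[0,f,d["cy"]],[0,0,1]])
def toplane(d,uv,h):
    n=cv2.undistortPoints(np.float64(uv).reshape(-1,1,2),K(d),np.array(d["distortion"])).reshape(-1,2)
    V=np.array(d["view"]);R=V[:3,:3];c=-R.T@V[:3,3]
    r=np.c_[n,np.ones(len(n))]@R
    return (c+r*((h-c[2])/r[:,2])[:,None])[:,:2]
def project(d,P):
    V=np.array(d["view"]);return cv2.projectPoints(np.float64(P).reshape(-1,1,3),cv2.Rodrigues(V[:3,:3])[0],V[:3,3],K(d),np.array(d["distortion"]))[0].reshape(-1,2)
def seg(d,uv,half,fn,S=4):
    u,v=[int(round(a)) for a in uv];x0,y0=u-half,v-half
    im=cv2.resize(np.ascontiguousarray(d["color"][y0:v+half,x0:u+half]),None,fx=S,fy=S,interpolation=cv2.INTER_CUBIC)
    m=fn(im.astype(int),cv2.cvtColor(im,cv2.COLOR_RGB2HSV).astype(int)).astype(np.uint8)
    m=cv2.morphologyEx(cv2.morphologyEx(m,cv2.MORPH_CLOSE,np.ones((9,9))),cv2.MORPH_OPEN,np.ones((9,9)))
    n,l,st,ce=cv2.connectedComponentsWithStats(m)
    k=1+np.argmax(st[1:,4]); c=max(cv2.findContours((l==k).astype(np.uint8),0,2)[0],key=cv2.contourArea)
    return (c.reshape(-1,2)+.5)/S-.5+[x0,y0]
def rect(d,uv,half,fn,h):
    """centre, angle of long axis (world), short, long"""
    p=toplane(d,seg(d,uv,half,fn),h).astype(np.float32)
    (c,(w,l),a)=cv2.minAreaRect((p*1000).astype(np.float32)); a=np.radians(a)
    if w>l: w,l=l,w
    else: a+=np.pi/2
    M=cv2.moments((p*1000).astype(np.float32)); cm=[M["m10"]/M["m00"],M["m01"]/M["m00"]]
    return np.array(c),np.array(cm),(np.degrees(a)+90)%180-90,w,l
grey=lambda r,h:(h[...,1]<80)&(h[...,2]>110)
blue=lambda r,h:(h[...,0]>90)&(h[...,0]<130)&(h[...,1]>70)
# red/brown versus yellow grass: hue below 15 or above 165
red=lambda r,h:((h[...,0]<17)|(h[...,0]>160))&(h[...,2]>20)
dark=lambda r,h:red(r,h)|(h[...,2]<60)|((h[...,1]<90))
E
python3 - <<'E'
from vis import *
im={c:cams.get_image(c) for c in("top","side")}
V=np.array(im["top"]["view"]);print("campos",-V[:3,:3].T@V[:3,3])
T={"cottage":((208,205),24,blue,.028),"shed":((264,205),18,red,.028),"tank":((153,206),17,red,.048),"car":((157,170),18,dark,.010),
"cottage_pad":((321,209),27,grey,.004),"shed_pad":((209,166),22,grey,.004),"tank_pad":((271,171),18,grey,.004),"car_pad":((324,168),22,grey,.004)}
for c in im:
  for n,(uv,hf,fn,h) in T.items():
    if c=="side":
        P=toplane(im["top"],[uv],h); uv=project(im["side"],[[*P[0],h]])[0]
    a,b,t,w,l=rect(im[c],uv,hf,fn,h); print(c,n,"rect",a.round(1),"cm",np.round(b,1),"ang %.1f %.1f x %.1f"%(t,w,l))
for n,uvt,uvs in [("pine",(186.7,183.7),(222.7,257.3)),("jar",(238.4,186.9),(236.3,206.7))]:
    print(n,toplane(im["top"],[uvt],0)*1000,toplane(im["side"],[uvs],0)*1000)
d=im["top"]["color"]
E
```

```text
campos [ 0.39235388 -0.10847835  1.23535313]
top cottage rect [444.9   6.8] cm [445.2   6.3] ang -85.6 56.0 x 91.0
top shed rect [ 443.4 -146.6] cm [ 443.1 -146.9] ang 83.7 45.9 x 56.6
top tank rect [438.3 157.4] cm [438.2 158. ] ang -89.4 49.4 x 56.0
top car rect [540.5 158.1] cm [540.4 158.2] ang 76.3 25.6 x 68.5
top cottage_pad rect [ 437.5 -307.1] cm [ 437.3 -307. ] ang 87.8 72.7 x 105.0
top shed_pad rect [556.7  11.5] cm [556.4  11.6] ang 76.3 62.6 x 74.3
top tank_pad rect [ 544.5 -163.6] cm [ 544.6 -163.6] ang -89.3 59.9 x 61.1
top car_pad rect [ 554.4 -318.4] cm [ 554.3 -318.5] ang 79.3 42.4 x 84.6
side cottage rect [447.3   3.6] cm [447.6   4.7] ang -85.9 55.5 x 98.5
side shed rect [ 443.2 -137. ] cm [ 443.3 -133.7] ang 83.0 45.1 x 75.9
side tank rect [440.2 169. ] cm [439.7 168.7] ang -78.9 48.7 x 61.5
side car rect [543.  161.4] cm [542.8 162. ] ang 75.5 26.8 x 70.4
side cottage_pad rect [ 439.7 -304.2] cm [ 439.5 -304.3] ang 87.6 74.0 x 108.7
side shed_pad rect [558.6  14.1] cm [558.5  14.2] ang 76.0 63.9 x 76.0
side tank_pad rect [ 546.7 -160.9] cm [ 546.7 -160.9] ang -78.6 63.3 x 63.5
side car_pad rect [ 556.3 -315.3] cm [ 556.2 -315.4] ang 78.7 43.5 x 87.8
pine [[504.00185737  75.51290457]] [[500.05685078  75.38297253]]
jar [[496.50348761 -72.61901549]] [[497.6367629  -76.74735291]]
```

```bash
cat > mv.py <<'E'
from vis import *
def quat(jaw_deg):
    """tool down, jaw axis at jaw_deg in world; choose half turn by wrist range"""
    h=np.radians(jaw_deg+90)/2; return np.array([np.cos(h),np.sin(h),0,0])
def best(pos,jaw):
    c=[]
    for k in(0,180,-180):
        q=arm.ik(pos,quat(jaw+k))
        if q is not None and abs(q[5])<2.6: c.append((np.abs(np.array(q)-get_qpos()).max(),k))
    return quat(jaw+min(c)[1])
B=np.array([1.05,1.4])
UP=.15
def over(xy,jaw,z=UP):
    p=[*((np.array(xy)+B)/1000),z]; q=best(p,jaw); arm.goto(p,q); return p,q
def pick(xy,jaw,z,w):
    p,q=over(xy,jaw); arm.gripper_to(w)
    arm.move_linear([p[0],p[1],z],rate=.12)
    arm.gripper_to(.0); g=get_gripper_width(); arm.move_linear(p,rate=.12)
    print("picked: width %.4f now %.4f F %s t %.1f"%(g,get_gripper_width(),np.round(get_force(),2),get_t()))
def place(xy,jaw,z,w):
    p,q=over(xy,jaw); arm.move_linear([p[0],p[1],z+.02],rate=.15)
    hit=arm.move_linear([p[0],p[1],z+.0045],rate=.04,contact_N=4)
    print("hit",hit,np.round(get_eef_pos(),4),np.round(get_force(),2)); arm.gripper_to(w); arm.move_linear(p,rate=.15); print("t %.1f"%get_t())
E
python3 - <<'E'
from mv import *
pick((444.9,6.6),4.4,.008,.08)
E
```

```text
picked: width 0.0539 now 0.0536 F [ 0.52 -0.21 -0.51] t 6.8
```

```bash
python3 - <<'E'
from mv import *
place((437.4,-307),-2.3,.008,.075)
p=[.40,.05,.25]; arm.goto([.42,-.10,.22],best([.42,-.10,.22],-6.3))
for c in("top","side"):
    d=cams.get_image(c); cv2.imwrite(f"pics/{c}2.png",d["color"][:,:,::-1])
    for n,fn,h in[("cot",blue,.032),("pad",grey,.004)]:
        uv=project(d,[[.4374+.001,-.3056,h]])[0]
        try:
            a,b,t,w,l=rect(d,uv,27,fn,h); print(c,n,a.round(1),np.round(b,1),"%.1f %.1f x %.1f"%(t,w,l))
        except Exception as e: print(c,n,e)
t=cv2.imread("pics/top2.png")[170:250,275:365];s=cv2.imread("pics/side2.png")[100:180,230:320]
cv2.imwrite("pics/v2.png",cv2.resize(np.hstack([t,s]),None,fx=4,fy=4,interpolation=3))
E
```

```text
hit True [ 0.4386 -0.3058  0.0131] [-0.87  0.43  4.46]
t 10.8
top cot [ 436.4 -308.5] [ 436.8 -308.3] 87.6 56.1 x 91.3
top pad [ 405.6 -317. ] [ 405.5 -317.5] 88.1 9.6 x 82.6
side cot [ 438.4 -287.9] [ 439.7 -287.2] -3.9 55.1 x 56.6
side pad [ 439.6 -282.7] [ 438.5 -277. ] -1.6 63.3 x 75.3
```

View pics/v2.png

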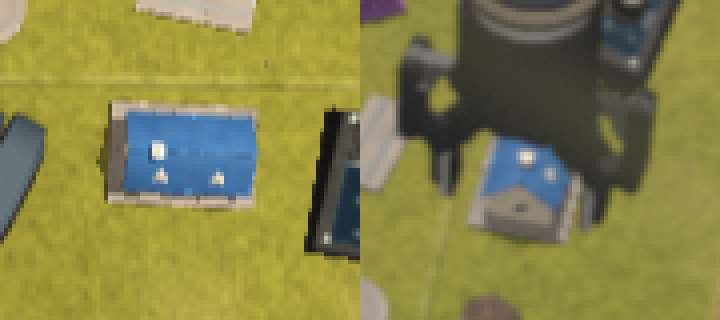

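The cottage stands on its pad within about 1.5 mm and parallel to it: cottage centre (436.6, -308.5) against pad (437.4, -307), 87.6° against 87.8°. The shed is next.

```bash
sed -i 's/B=np.array(.*/B=np.array([1.6,1.4])/' mv.py; python3 - <<'E'
from mv import *
pick((443.4,-146.8),-6.6,.006,.075)
place((556.6,11.5),-13.8,.006,.066)
pick((438.3,159),0,.006,.08)
E
```

```text
picked: width 0.0408 now 0.0403 F [-0.38  0.28 -0.8 ] t 15.6
hit True [0.5584 0.0129 0.0111] [-1.07 -0.12  4.08]
t 19.2
picked: width 0.0463 now 0.0464 F [ 0.06 -0.38 -1.2 ] t 23.4
```

```bash
python3 - <<'E'
from mv import *
place((544.6,-163.6),0,.006,.07)
arm.goto([.42,.2,.25],best([.42,.2,.25],-13))
for c in("top","side"):
    d=cams.get_image(c); cv2.imwrite(f"pics/{c}3.png",d["color"][:,:,::-1])
    for n,xy,fn,h in[("cottage",(437,-307),blue,.032),("shed",(556.6,11.5),red,.032),("tank",(544.6,-163.6),red,.052),("car",(540.5,158),dark,.01)]:
        uv=project(d,[[xy[0]/1000+.001,xy[1]/1000+.0014,h]])[0]
        a,b,t,w,l=rect(d,uv,18 if n!="cottage" else 25,fn,h); print(c,n,a.round(1),np.round(b,1),"%.1f %.1f x %.1f"%(t,w,l))
t=cv2.imread("pics/top3.png")[140:240,140:350];s=cv2.imread("pics/side3.png")[110:310,180:310]
cv2.imwrite("pics/v3t.png",cv2.resize(t,None,fx=3.8,fy=3.8,interpolation=3));cv2.imwrite("pics/v3s.png",cv2.resize(s,None,fx=3,fy=3,interpolation=3))
E
```

```text
hit True [ 0.5461 -0.1622  0.0104] [-0.45  0.07  2.29]
t 27.5
top cottage [ 436.4 -308.5] [ 436.8 -308.3] 87.6 56.1 x 91.3
top shed [552.1   8.9] [552.4   9.5] 76.3 56.7 x 69.8
top tank [ 540.3 -161.1] [ 540.1 -161.5] 0.6 55.3 x 56.9
top car [540.4 158.2] [540.4 158.2] 76.3 25.7 x 68.3Traceback (most recent call last):
  File "<stdin>", line 8, in <module>
  File "vis.py", line 22, in rect
    p=toplane(d,seg(d,uv,half,fn),h).astype(np.float32)
                ~~~^^^^^^^^^^^^^^
  File "vis.py", line 18, in seg
    k=1+np.argmax(st[1:,4]); c=max(cv2.findContours((l==k).astype(np.uint8),0,2)[0],key=cv2.contourArea)
        ~~~~~~~~~^^^^^^^^^^
    return _wrapfunc(a, 'argmax', axis=axis, out=out, **kwds)
    return bound(*args, **kwds)
ValueError: attempt to get argmax of an empty sequence
```

```bash
cat > chk.py <<'E'
from mv import *
import sys
k=sys.argv[1]; cs=sys.argv[2].split(",")
reds=lambda r,h:((h[...,0]<17)|(h[...,0]>160))&((h[...,1]>85)|(h[...,2]<90))&(h[...,2]>20)
for c in cs:
    d=cams.get_image(c); cv2.imwrite(f"pics/{c}{k}.png",d["color"][:,:,::-1])
    for n,xy,fn,h in[("cottage",(437,-307),blue,.032),("shed",(556.6,11.5),reds,.032),("tank",(544.6,-163.6),reds,.052),("carpad",(554.4,-318.4),grey,.004)]:
        try:
            uv=project(d,[[xy[0]/1000+.001,xy[1]/1000+.0014,h]])[0]
            a,b,t,w,l=rect(d,uv,18 if n!="cottage" else 25,fn,h); print(c,n,a.round(1),np.round(b,1),"%.1f %.1f x %.1f"%(t,w,l))
        except Exception as e: print(c,n,"fail")
t=cv2.imread(f"pics/top{k}.png")[140:240,140:350];cv2.imwrite(f"pics/v{k}t.png",cv2.resize(t,None,fx=3.8,fy=3.8,interpolation=3))
if "side" in cs: s=cv2.imread(f"pics/side{k}.png")[110:310,180:310];cv2.imwrite(f"pics/v{k}s.png",cv2.resize(s,None,fx=3,fy=3,interpolation=3))
E
python3 chk.py 4 top,side
```

```text
top cottage [ 436.4 -308.5] [ 436.8 -308.3] 87.6 56.1 x 91.3
top shed [552.9   8.9] [552.4   8.3] 76.0 46.5 x 61.6
top tank [ 542.7 -161.7] [ 543.2 -161.3] -89.3 52.1 x 52.5
top carpad [ 554.4 -318.4] [ 554.3 -318.5] 79.3 42.4 x 84.6
side cottage fail
side shed [559.2  47.2] [558.3  44.9] 14.4 31.5 x 38.0
side tank fail
side carpad [ 534.7 -289.7] [ 533.3 -287.9] 11.4 70.3 x 72.7
```

View pics/v4t.png

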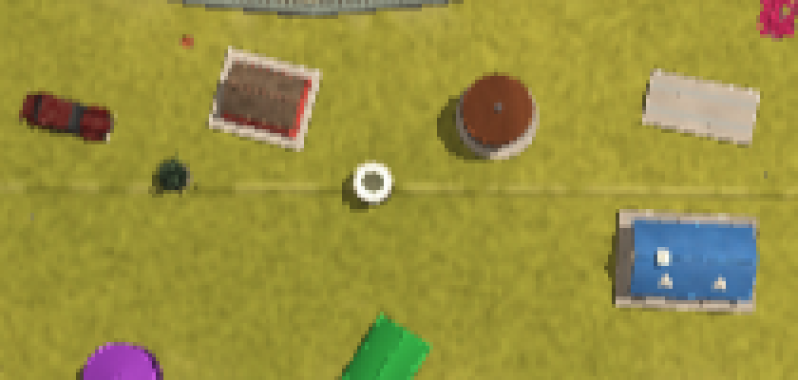

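View pics/v4s.png

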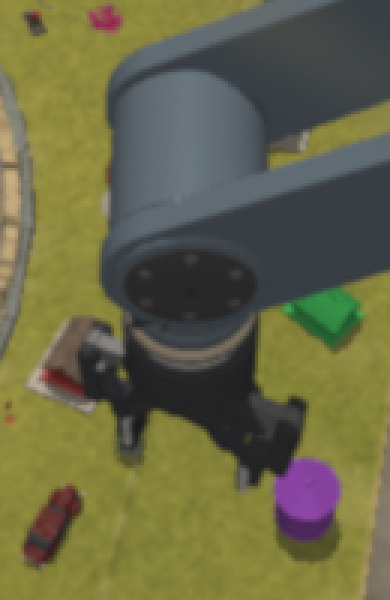

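```bash
python3 - <<'E'
from mv import *
arm.set_joints([-1.454, 0.527, 1.433, 0, 1.181, -0.178]); print(get_t())
E
python3 chk.py 5 top,side
```

```text
32.125
top cottage [ 436.4 -308.5] [ 436.8 -308.3] 87.6 56.1 x 91.3
top shed [552.9   8.9] [552.3   8.1] 76.0 46.5 x 61.6
top tank [ 543.8 -161.4] [ 543.3 -161.4] -67.5 51.0 x 53.6
top carpad [ 554.4 -318.4] [ 554.3 -318.5] 79.3 42.4 x 84.6
side cottage [ 437.4 -310.1] [ 439.  -307.8] 87.3 56.3 x 100.6
side shed [553.7  27.2] [550.   37.6] 76.7 45.5 x 59.8
side tank [ 543.7 -143.7] [ 542.7 -144.1] -77.9 47.3 x 78.4
side carpad [ 556.2 -315.4] [ 556.2 -315.4] 78.7 43.5 x 87.6
```

View pics/v5s.png

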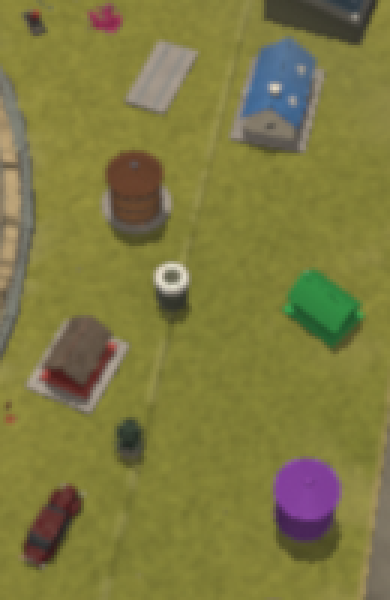

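```bash
cat > ov.py <<'E'
from mv import *
PADS={"top":dict(shed=(556.6,11.5,76.2),tank=(544.6,-163.6,0),cottage=(437.4,-307,87.7),car=(554.4,-318.4,79)),"side":dict(shed=(558.6,14.1,76.2),tank=(546.7,-160.9,0),cottage=(439.6,-304.2,87.7),car=(556.3,-315.3,79))}
DIM=dict(shed=(46,58),cottage=(57,90),car=(27,69))
def panel(k,c,n,hs,S=9,half=22):
    d=cams_d[c]; x,y,a=PADS[c][n]; im=cv2.imread(f"pics/{c}{k}.png")
    u,v=project(d,[[x/1000,y/1000,.02]])[0].round().astype(int)
    o=cv2.resize(im[v-half:v+half,u-half:u+half],None,fx=S,fy=S,interpolation=3)
    for h,col in zip(hs,[(0,255,255),(255,255,0)]):
        if n=="tank":
            t=np.linspace(0,2*np.pi,60);r=24 if h<.03 else 26.5; P=np.c_[r*np.cos(t),r*np.sin(t)]
        else:
            w,l=DIM[n];P=np.array([[-w,-l],[w,-l],[w,l],[-w,l]])/2;b=np.radians(a-90);P=P@np.array([[np.cos(b),np.sin(b)],[-np.sin(b),np.cos(b)]])
        P=np.c_[(P+[x,y])/1000,np.full(len(P),h)]
        q=(project(d,P)-[u-half,v-half]+.5)*S
        cv2.polylines(o,[q.round().astype(int)],True,col,1)
    return o
cams_d={c:cams.get_image(c) for c in("top","side")}
E
python3 - <<'E'
from ov import *
r=lambda c:np.hstack([panel("5",c,"shed",(.004,.028),S=6),panel("5",c,"tank",(.004,.05),S=6),panel("5",c,"cottage",(.004,.032),S=6)])
cv2.imwrite("pics/ov5.png",np.vstack([r("top"),r("side")]))
E
```

```text
(no output)
```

View pics/ov5.png

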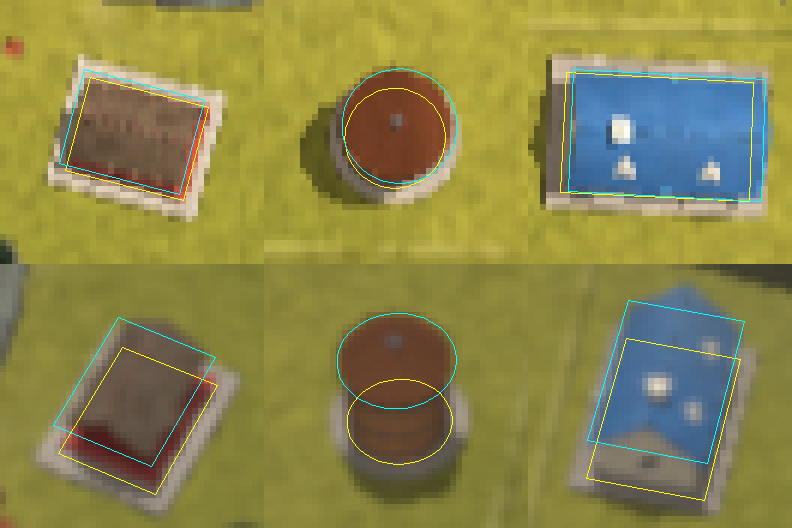

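Overlay findings (cyan is the ideal roof outline, yellow the ideal base):
- **Tank and cottage:** within about 1.5 to 2 mm in both views.
- **Shed:** parallel to its pad, but about 3 mm toward the robot in both views.

I'll regrip the shed and move it, then do the car.

```bash
python3 - <<'E'
from mv import *
p,q=over((554,11.5),-13.8,.12)
arm.gripper_to(.07)
arm.move_linear([p[0],p[1],.012],rate=.1)
arm.gripper_to(0); print(get_gripper_width())
arm.move_linear([p[0],p[1],.02],rate=.05)
x=[(556.6+2+1.6)/1000,p[1]-.0006]
arm.move_linear([*x,.02],rate=.03)
print(arm.move_linear([*x,.0125],rate=.03,contact_N=3),get_eef_pos())
arm.gripper_to(.066); arm.move_linear([*x,.12],rate=.12)
pick((540.5,158.1),-13.8,.004,.06)
E
python3 chk.py 6 top
python3 - <<'E'
from ov import *
r=lambda c:np.hstack([panel("6",c,"shed",(.004,.028),S=9),panel("5",c,"shed",(.004,.028),S=9)])
cv2.imwrite("pics/ov6.png",r("top"))
E
```

```text
0.04017747457573078
True [0.56036508 0.01228037 0.01322346]
picked: width 0.0240 now 0.0242 F [-0.23  0.27  0.01] t 43.1
top cottage [ 436.4 -308.5] [ 436.8 -308.3] 87.6 56.1 x 91.3
top shed [554.8   8.8] [554.7   8.1] 77.0 46.1 x 61.8
top tank [ 543.1 -161.7] [ 543.3 -161.4] -89.3 51.4 x 52.5
top carpad [ 554.4 -318.4] [ 554.3 -318.5] 79.3 42.4 x 84.6
```

View pics/ov6.png

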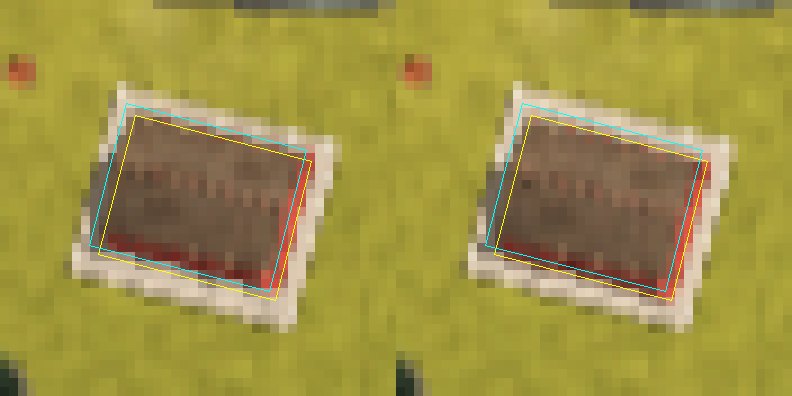

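The shed is now about 1 mm off its ideal outline and parallel. The car is in the gripper, so I'll place it.

```bash
python3 - <<'E'
from mv import *
place((555.4,-318.4),-11,.004,.045)
arm.goto([.42,.12,.25],best([.42,.12,.25],-13)); print(get_t())
d=cams.get_image("top");
E
python3 chk.py 7 top,side
python3 - <<'E'
from ov import *
d=cams_d["top"]
print(rect(d,project(d,[[.5544,-.3184,.014]])[0],18,lambda r,h:(h[...,2]<130)&((h[...,0]<17)|(h[...,0]>160)|(h[...,1]<90)),.014))
r=lambda c:np.hstack([panel("7",c,"car",(.004,.019),S=9),panel("7",c,"tank",(.004,.05),S=9)])
cv2.imwrite("pics/ov7.png",r("top"))
E
```

```text
hit True [ 0.557  -0.3171  0.0089] [-0.15  0.37  4.31]
t 47.8
49.525
top cottage [ 436.4 -308.5] [ 436.7 -308.3] 87.6 56.1 x 91.3
top shed [554.8   8.8] [554.6   8.1] 76.9 46.2 x 61.8
top tank [ 542.7 -161.7] [ 543.2 -161.3] -89.3 52.1 x 52.5
top carpad [ 553.8 -318.3] [ 544.8 -322.2] 80.5 42.4 x 84.7
side cottage fail
side shed [556.2  27.1] [552.4  37.8] 77.2 45.5 x 59.6
side tank [ 544.  -142.9] [ 543.7 -140.8] -74.0 44.3 x 79.5
side carpad [ 539.1 -350.6] [ 534.7 -352.6] -79.1 57.7 x 84.1
(array([ 554.66656494, -312.38244629]), array([ 554.60821987, -313.28537134]), np.float64(77.76587677001953), 28.853134155273438, 75.45791625976562)
```

View pics/ov7.png

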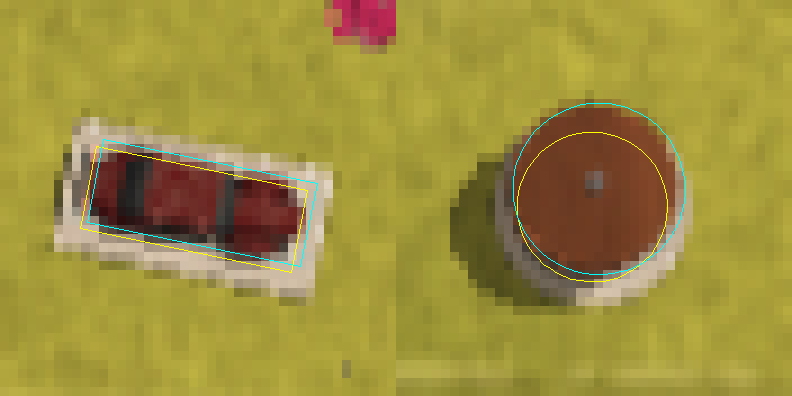

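View pics/v7t.png

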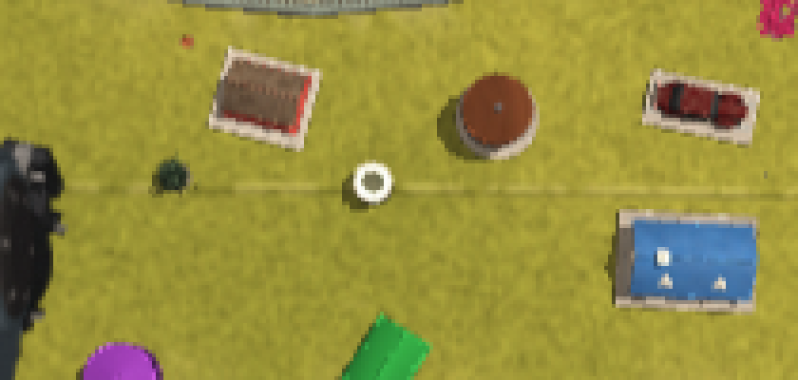

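```bash
python3 - <<'E'
from station import *
print(get_t(),job.finish_job())
E
```

```text
the job is handed in; nothing more can be done
49.775 None
```

I set the cottage, shed, tank and car, in that order, upright on their own pads. I handed the job in at 49.8 s of the 104 s, with the arm clear of everything.

| Thing | Last check in the top view |
|---|---|
| Cottage | about 1.5 to 2 mm from the pad's middle, parallel within 0.5° |
| Shed | about 1 to 2 mm off, parallel within about 1° |
| Tank | about 2 to 3 mm off |
| Car | about 1 to 3 mm off along the pad, parallel within about 2° |

- **Shed:** it first stood about 3 mm off, so I regripped it and moved it about 2 mm. That is the only thing I had to mend.
- **Checks that failed or disagreed:** the two cameras disagree with each other by 2 to 3 mm. The automatic outlines for the car and for some side views were unreliable, partly because the arm was in the way. I judged the car by eye from an overlay of its ideal outline.
- **Left alone:** the pine and the jar stand where they were in the last top picture. I did not touch any of the green or purple look-alikes.

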